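Set the stock tags on the tube board

TASK

Each tube rack on the stock board has a hinged tag in front of it: set the tags so that only the completely full racks show the round-disc face upward (tag leaning away from you, towards its rack), and part-filled and empty racks show the straight-bar face upward (tag leaning towards you). Push the wrong tags over lightly with a fingertip until they rest on their stops; do not press hard on the tags, posts or racks, and neither move nor pick up the loose things around the board.

Things in the scene. Friction and masses are not known exactly. Their poses are not given: they have to be found in the camera images.
- board: Fixed dark grey metal base plate, 220 x 400 x 12 mm, carrying four stations side by side across its long (y) direction, 92 mm apart, in any order. Origin: centre of its underside on the bench; x across its depth (0.22 m), away from the robot.
- rack_a: Fixed station, full: all 9 holes hold a tube. White tube rack block 70 x 76 x 30 mm (centre 50 mm to +x of the origin) with 3 x 3 places at 22 x 24 mm for 16 mm capped tubes fixed in it, cap tops 58 mm above the origin. Its tag's two hinge posts (6 mm thick, 80 mm high, 62 mm apart) stand 50 mm to -x of the origin, on the robot's side. Origin: on the board's top, 12 mm above the bench; x points away from the robot, from tag to rack.
- hinge_a (a point): Middle of the hinge axis of the tag of rack_a, 87 mm above the bench; axes as the rack's, the hinge runs along y. The tag is a white plastic plate 50 mm wide (y), 4 mm thick, its free edge 60 mm from the hinge.
- tag_a (a joint): Lean of the tag of rack_a, rad: 0 upright, +0.65 (stop) leaning away from the robot towards the rack, so that the face with the round disc (32 mm) looks up; -0.65 (stop) leaning towards the robot, so that the face with the straight bar (40 x 8 mm) looks up. About 20 to 45 g, light damped hinge: past upright it falls by itself onto the stop of that side (within about 2 s, also at the start).
- rack_b: Fixed station, full: all 9 holes hold a tube. White tube rack block 70 x 76 x 30 mm (centre 50 mm to +x of the origin) with 3 x 3 places at 22 x 24 mm for 16 mm capped tubes fixed in it, cap tops 58 mm above the origin. Its tag's two hinge posts (6 mm thick, 80 mm high, 62 mm apart) stand 50 mm to -x of the origin, on the robot's side. Origin: on the board's top, 12 mm above the bench; x points away from the robot, from tag to rack.
- hinge_b (a point): Middle of the hinge axis of the tag of rack_b, 87 mm above the bench; axes as the rack's, the hinge runs along y. The tag is a white plastic plate 50 mm wide (y), 4 mm thick, its free edge 60 mm from the hinge.
- tag_b (a joint): Lean of the tag of rack_b, rad: 0 upright, +0.65 (stop) leaning away from the robot towards the rack, so that the face with the round disc (32 mm) looks up; -0.65 (stop) leaning towards the robot, so that the face with the straight bar (40 x 8 mm) looks up. About 20 to 45 g, light damped hinge: past upright it falls by itself onto the stop of that side (within about 2 s, also at the start).
- rack_c: Fixed station, part-filled: 4 tubes, 5 empty holes. White tube rack block 70 x 76 x 30 mm (centre 50 mm to +x of the origin) with 3 x 3 places at 22 x 24 mm for 16 mm capped tubes fixed in it, cap tops 58 mm above the origin. Its tag's two hinge posts (6 mm thick, 80 mm high, 62 mm apart) stand 50 mm to -x of the origin, on the robot's side. Origin: on the board's top, 12 mm above the bench; x points away from the robot, from tag to rack.
- hinge_c (a point): Middle of the hinge axis of the tag of rack_c, 87 mm above the bench; axes as the rack's, the hinge runs along y. The tag is a white plastic plate 50 mm wide (y), 4 mm thick, its free edge 60 mm from the hinge.
- tag_c (a joint): Lean of the tag of rack_c, rad: 0 upright, +0.65 (stop) leaning away from the robot towards the rack, so that the face with the round disc (32 mm) looks up; -0.65 (stop) leaning towards the robot, so that the face with the straight bar (40 x 8 mm) looks up. About 20 to 45 g, light damped hinge: past upright it falls by itself onto the stop of that side (within about 2 s, also at the start).
- rack_d: Fixed station, empty: 9 empty holes, no tube. White tube rack block 70 x 76 x 30 mm (centre 50 mm to +x of the origin) with 3 x 3 places at 22 x 24 mm for 16 mm capped tubes fixed in it, cap tops 58 mm above the origin. Its tag's two hinge posts (6 mm thick, 80 mm high, 62 mm apart) stand 50 mm to -x of the origin, on the robot's side. Origin: on the board's top, 12 mm above the bench; x points away from the robot, from tag to rack.
- hinge_d (a point): Middle of the hinge axis of the tag of rack_d, 87 mm above the bench; axes as the rack's, the hinge runs along y. The tag is a white plastic plate 50 mm wide (y), 4 mm thick, its free edge 60 mm from the hinge.
- tag_d (a joint): Lean of the tag of rack_d, rad: 0 upright, +0.65 (stop) leaning away from the robot towards the rack, so that the face with the round disc (32 mm) looks up; -0.65 (stop) leaning towards the robot, so that the face with the straight bar (40 x 8 mm) looks up. About 20 to 45 g, light damped hinge: past upright it falls by itself onto the stop of that side (within about 2 s, also at the start).
- bottle: Loose amber bottle, 60 mm diameter, 130 mm tall, beside the board. Origin: centre of its underside.
- beaker: Loose glass beaker, 70 mm rim diameter, 85 mm tall, beside the board. Origin: centre of its underside.
- jar: Loose white jar, 52 mm diameter, 60 mm tall, on the robot's side of the board. Origin: centre of its underside.
- tip_box: Loose blue box, 80 x 120 x 55 mm, beyond the board. Origin: centre of its underside.

How it is judged:
By the outcome, as a careful person would: the job done as asked, in the order asked, and still so for the second after the job is handed in, with the robot touching nothing.
It also fails if it takes over 48 s, if anything falls off the work surface, if the arm or the gripper's body presses on something with over 40 N, if the wrist force passes 120 N, or if a joint passes its speed limit or range.

ROBOT

A 7-joint arm with a two-finger parallel gripper is mounted at the origin on the work surface. World frame = base frame: x ahead of the robot, y to its left, z up, the work surface at z = 0. Lengths are in mm, angles in rad, forces in N, time in s.
With the tool pointing down it reaches from about 400 to 875 mm from the base axis. Payload 4.4 kg.
Tool frame: the origin (TCP) lies at the very end of the fingers, on their centre line; the grasp point (between the pads) lies 19 mm behind it; z points along the fingers, y is the direction in which the jaws open and shut (so a half turn about z gives the same grasp; the last joint's range is limited). The gripper opens to 85 mm and grips with 20 to 120 N. Pads are 22 mm wide; open, the fingers measure 114 mm over their backs; the gripper's body (76 mm by 85 mm) begins 54 mm behind the grasp point. The pads swing forward as they close: fully open they stand 13 mm farther back than shut.
Start: joints at [-1.197, 0.628, 0.038, 1.517, -0.027, 0.996, -0.02], TCP at [276.722, 588.169, 231.313] pointing down, gripper open.
Joint ranges: [-3.06, 3.06], [-0.37, 2.12], [-1.25, 1.32], [0.18, 2.47], [-1.1, 4.24], [0.23, 1.98], [-2.94, 2.94]. Speed limits (rad/s): [2.57, 2.57, 3.14, 3.14, 3.14, 3.14, 3.14].

INTERFACE

Orientations are given as [roll, pitch, yaw] about the fixed x, y, z axes, in that order (R = Rz(yaw) Ry(pitch) Rx(roll)).
In Python, from cell import read_state, get_image, calibration, finish_job gives the robot as it stands. The module is installed in compiled form; this text tells all that it offers.
- The arm moves only by the tool apply_moves, never from a script. Its argument "increments" is a list of rows, each an object of numbers: "tx", "ty", "tz": the shift along the world's x, y, z in m; "rx", "ry", "rz": the turn, a rotation vector about the world's x, y, z in units of 5 degrees (1.0 is 5 degrees); "claw": the finger opening in m, from 0 to 0.0854. In form: [{"tx": .., "ty": .., "tz": .., "rx": .., "ry": .., "rz": .., "claw": ..}, ...]. A call has 1 to 12 rows; each row is the pose to reach, as a shift and turn from the pose commanded when the call began; what a row does not reach only later rows make up. A row lasts 1/10 s, in which the tool goes at most 50 mm and 8.59 degrees, less where a joint would pass 70% of its speed; a pose out of reach is approached as far as the arm can. A call with a gripper value outside its range is refused whole. The fingers move at their own pace and stop on an object; the grip force is fixed at half the most. Time passes only in rows, so rows that repeat a pose let the fingers close. It gives the time, the measured TCP pose, the force and the opening at its end, in the units of the state.
- read_state(): the state, without advancing time (a new reading comes with each control period).
- get_image(name): name is "scene" or "top" or "wrist"; returns the picture (420x560x3 uint8, red, green, blue); there is no depth.
- calibration(name): a dict with "camera_matrix" (3x3 intrinsics, pixels), "distortion" ([k1, k2, p1, p2, k3] as OpenCV has them; the pictures are not rectified), "origin" and "attitude" of the camera in the world. Camera axes: x right, y up, looking along -z (the intrinsics and any distortion apply to the point x, -y, -z); pixel columns grow to the right and rows downward; lengths in mm; the calibration is good to about 2 mm. A picture is of the moment at which its call begins: read the wrist's pose just before it. calibration takes no time and is no camera call; for the wrist camera it gives the pose at the moment of the call.
- finish_job(): hands the job in, once; it reports no verdict.
The state is a dict: "clock": time; "qpos": joint angles; "qd": joint speeds; "tau": joint torques, N m; "eef_pos": TCP position; "tool_rot": TCP orientation; "force": force on the tool from outside, world axes, zero at the start; "torque": the same for the moment, N m; "width": finger opening in mm.
Only numpy, scipy, OpenCV 4.12 (cv2) and the standard library are available. Lean on these libraries where they do the work, as an engineer would, in place of code of your own. Each camera call takes 0.05 s, during which the arm holds its last target. There are 200 camera calls.

## Working session

There is one attempt and no reset: what is moved stays moved. The work goes in short steps, Python scripts to look and compute and a tool call to move; the robot and the scene stay as the last step left them, time stands still between calls to the robot, and variables do not carry over. Pictures are saved under pics/ and viewed, about 8 in all and at most 12, crops included, and the job is handed in when it is done.

Besides the shell and the picture viewer there is one more tool, called after ">>>" by a JSON object that holds its "op" and its "data", one argument or row to a line. apply_moves: Moves the arm, as the interface text tells. Its arguments: {"type":"object","properties":{"increments":{"type":"array"}},"required":["increments"]}

```bash
mkdir -p pics
python3 - <<'E'
from cell import *
import cv2
for n in ("top","scene"):
    cv2.imwrite(f"pics/{n}0.png",get_image(n)[:,:,::-1]); c=calibration(n); print(n,c)
s=read_state(); print(s)
E
```

```text
top {'camera_matrix': array([[445.44079193,   0.        , 277.06106309],
       [  0.        , 445.44079193, 212.95106793],
       [  0.        ,   0.        ,   1.        ]]), 'distortion': array([0.03412018, 0.        , 0.        , 0.        , 0.        ]), 'origin': array([ 484.30069918,   38.54948578, 1001.53510608]), 'attitude': array([ 0.1462659 , -0.02860023, -1.54315939])}
scene {'camera_matrix': array([[542.46139217,   0.        , 279.3573527 ],
       [  0.        , 542.46139217, 214.09473906],
       [  0.        ,   0.        ,   1.        ]]), 'distortion': array([-0.05367549,  0.        ,  0.        ,  0.        ,  0.        ]), 'origin': array([1601.09806699,  199.90751364,  919.40433658]), 'attitude': array([ 0.86759194, -0.0194015 ,  1.7573706 ])}
{'clock': 0.1, 'qpos': array([-1.19680506,  0.62927992,  0.03847324,  1.5182572 , -0.02697576,
        0.99629295, -0.0200011 ]), 'qd': array([-0.0002258 , -0.00118993, -0.00096414, -0.0023362 , -0.0007216 ,
       -0.00114532, -0.0005609 ]), 'tau': array([ 3.09228468e-03, -5.64521027e+01,  1.23046551e+00, -1.93966556e+01,
        1.12400003e-02,  5.44597962e-03, -1.15553220e-05]), 'eef_pos': array([276.49572323, 587.64785375, 230.46798638]), 'tool_rot': array([-3.13987478e+00,  5.55474328e-05,  2.70179072e+00]), 'force': array([-0.56500433,  0.51227272, -0.4849046 ]), 'torque': array([ 0.05826091, -0.01472415, -0.03850877]), 'width': 85.67313815952697}
```

View pics/top0.png

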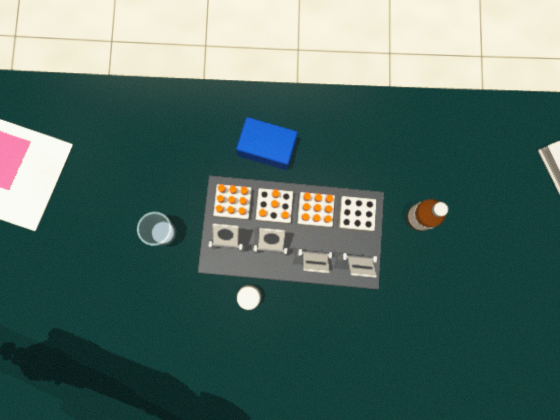

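View pics/scene0.png

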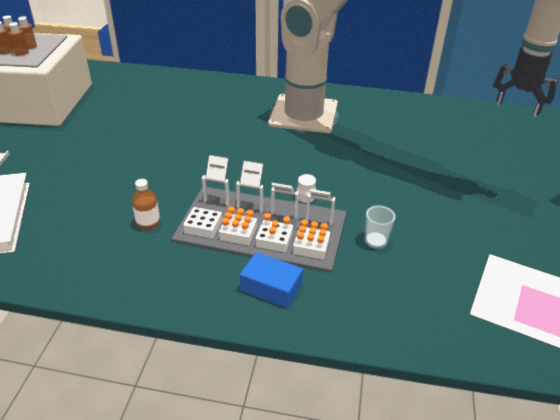

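Top view, left to right: full at (232,200) with disc up, part-filled at (274,205) with disc up (wrong), full at (317,208) with bar up (wrong), empty at (358,212) with bar up. I'll enlarge the board for post positions and tube counts.

```bash
cat > h.py <<'E'
import numpy as np,cv2
from cell import *
from scipy.spatial.transform import Rotation as R
def ray(n,uv,z):
    c=calibration(n); p=cv2.undistortPoints(np.array(uv,float).reshape(-1,1,2),c["camera_matrix"],c["distortion"])[:,0]
    d=R.from_euler("xyz",c["attitude"]).apply(np.c_[p[:,0],-p[:,1],-np.ones(len(p))]); o=c["origin"]
    return o+d*((z-o[2])/d[:,2])[:,None]
E
python3 - <<'E'
from h import *
im=cv2.imread("pics/top0.png")[170:295,190:390]
cv2.imwrite("pics/crop.png",cv2.resize(im,None,fx=4,fy=4,interpolation=cv2.INTER_CUBIC))
print(ray("top",[[208,177],[383,192],[379,288],[199,273]],12).round())
E
```

```text
[[ 708.  173.   12.]
 [ 687. -225.   12.]
 [ 471. -215.   12.]
 [ 493.  181.   12.]]
```

View pics/crop.png

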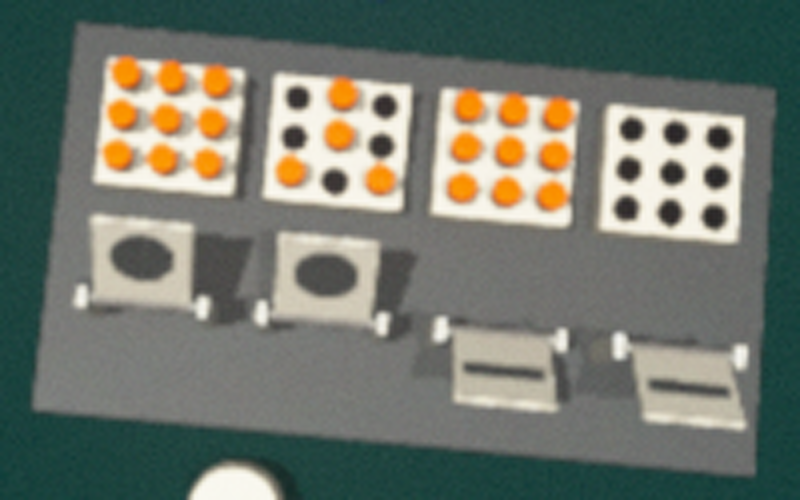

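Run:
```python
from h import *
px=np.array([[82,295],[204,307],[263,311],[383,322],[441,328],[561,341],[620,346],[740,355]])/4+[190,170]
P=ray("top",px,90); print(P.round(1)); M=(P[::2]+P[1::2])/2; print(M.round(1)); print(np.diff(M,axis=0).round(1))
yaw=-0.05
for k in (1.5,.5,-.5,-1.5):print((np.array([590,-21])+R.from_euler("z",yaw).as_matrix()[:2,:2]@[-50,92*k]).round(1))
```

```text
[[ 551.6  150.1   90. ]
 [ 547.3   87.9   90. ]
 [ 546.1   57.7   90. ]
 [ 542.3   -3.7   90. ]
 [ 540.1  -33.5   90. ]
 [ 535.3  -95.    90. ]
 [ 533.7 -125.3   90. ]
 [ 531.  -186.9   90. ]]
[[ 549.4  119.    90. ]
 [ 544.2   27.    90. ]
 [ 537.7  -64.3   90. ]
 [ 532.3 -156.1   90. ]]
[[ -5.2 -92.    0. ]
 [ -6.5 -91.3   0. ]
 [ -5.4 -91.9   0. ]]
[547.  119.3]
[542.4  27.4]
[537.8 -64.4]
[ 533.2 -156.3]
```

Tubes confirmed: 9, 4, 9, 0. The tags of stations 2 (hinge 543,27) and 3 (hinge 538,−64) are wrong. Moving above the far side of tag 2 with the fingers shut.

>>> {"op": "apply_moves", "data": {
  "increments": [
    {"tx": 0.332,"ty": -0.565,"tz": 0,"rz": 4.5,"claw": 0},
    {"tx": 0.332,"ty": -0.565,"tz": 0,"rz": 4.5,"claw": 0},
    {"tx": 0.332,"ty": -0.565,"tz": 0,"rz": 4.5,"claw": 0},
    {"tx": 0.332,"ty": -0.565,"tz": 0,"rz": 4.5,"claw": 0},
    {"tx": 0.332,"ty": -0.565,"tz": 0,"rz": 4.5,"claw": 0},
    {"tx": 0.332,"ty": -0.565,"tz": 0,"rz": 4.5,"claw": 0},
    {"tx": 0.332,"ty": -0.565,"tz": 0,"rz": 4.5,"claw": 0},
    {"tx": 0.332,"ty": -0.565,"tz": 0,"rz": 4.5,"claw": 0},
    {"tx": 0.332,"ty": -0.565,"tz": 0,"rz": 4.5,"claw": 0},
    {"tx": 0.332,"ty": -0.565,"tz": 0,"rz": 4.5,"claw": 0},
    {"tx": 0.332,"ty": -0.565,"tz": 0,"rz": 4.5,"claw": 0},
    {"tx": 0.332,"ty": -0.565,"tz": 0,"rz": 4.5,"claw": 0}
  ]
}}

```text
$.increments[0]: bad value
```

>>> {"op": "apply_moves", "data": {
  "increments": [
    {"tx": 0.332,"ty": -0.565,"tz": 0.0,"rx": 0.0,"ry": 0.0,"rz": 4.5,"claw": 0.0},
    {"tx": 0.332,"ty": -0.565,"tz": 0.0,"rx": 0.0,"ry": 0.0,"rz": 4.5,"claw": 0.0},
    {"tx": 0.332,"ty": -0.565,"tz": 0.0,"rx": 0.0,"ry": 0.0,"rz": 4.5,"claw": 0.0},
    {"tx": 0.332,"ty": -0.565,"tz": 0.0,"rx": 0.0,"ry": 0.0,"rz": 4.5,"claw": 0.0},
    {"tx": 0.332,"ty": -0.565,"tz": 0.0,"rx": 0.0,"ry": 0.0,"rz": 4.5,"claw": 0.0},
    {"tx": 0.332,"ty": -0.565,"tz": 0.0,"rx": 0.0,"ry": 0.0,"rz": 4.5,"claw": 0.0},
    {"tx": 0.332,"ty": -0.565,"tz": 0.0,"rx": 0.0,"ry": 0.0,"rz": 4.5,"claw": 0.0},
    {"tx": 0.332,"ty": -0.565,"tz": 0.0,"rx": 0.0,"ry": 0.0,"rz": 4.5,"claw": 0.0},
    {"tx": 0.332,"ty": -0.565,"tz": 0.0,"rx": 0.0,"ry": 0.0,"rz": 4.5,"claw": 0.0},
    {"tx": 0.332,"ty": -0.565,"tz": 0.0,"rx": 0.0,"ry": 0.0,"rz": 4.5,"claw": 0.0},
    {"tx": 0.332,"ty": -0.565,"tz": 0.0,"rx": 0.0,"ry": 0.0,"rz": 4.5,"claw": 0.0},
    {"tx": 0.332,"ty": -0.565,"tz": 0.0,"rx": 0.0,"ry": 0.0,"rz": 4.5,"claw": 0.0}
  ]
}}

```text
clock: 1.3
eef_pos: [581.2, 68.9, 231.1]
tool_rot: [3.142, -0.001, 3.094]
force: [0.7, -0.4, -0.3]
width: -0.2
```

>>> {"op": "apply_moves", "data": {
  "increments": [
    {"tx": 0.022,"ty": -0.036,"tz": 0.0,"rx": 0.0,"ry": 0.0,"rz": 0.0,"claw": 0.0},
    {"tx": 0.022,"ty": -0.036,"tz": 0.0,"rx": 0.0,"ry": 0.0,"rz": 0.0,"claw": 0.0},
    {"tx": 0.022,"ty": -0.036,"tz": 0.0,"rx": 0.0,"ry": 0.0,"rz": 0.0,"claw": 0.0},
    {"tx": 0.022,"ty": -0.036,"tz": 0.0,"rx": 0.0,"ry": 0.0,"rz": 0.0,"claw": 0.0}
  ]
}}

```text
clock: 1.7
eef_pos: [601.9, 36.5, 230.9]
tool_rot: [3.141, -0.001, 3.096]
force: [-0.1, 0.6, 0.9]
width: -0.0
```

Run:
```python
from h import *
cv2.imwrite("pics/w1.png",get_image("wrist")[:,:,::-1]); print(read_state()["eef_pos"],calibration("wrist")["origin"])
```

```text
[601.89048662  36.84543376 231.07857305] [521.18989512  40.39365577 374.37440544]
```

View pics/w1.png

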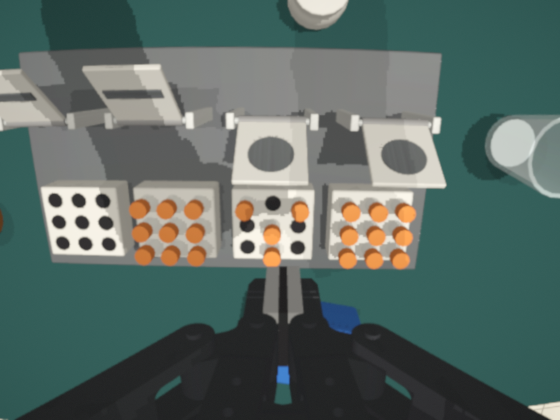

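The wrist view shows tag 2 with its disc up at (270,150), posts at (231,120) and (314,122), and the shut fingertips at (283,270). Next I cross-check the hinge positions.

Run:
```python
from h import *
P=ray("wrist",[[231,120],[314,122],[109,120],[190,120]],90);print(P.round(1),(P[0]+P[1])/2,(P[2]+P[3])/2)
print(ray("wrist",[[234,183],[308,186]],135).round(1), ray("wrist",[[86,67],[164,66]],135).round(1))
```

```text
[[542.2   1.4  90. ]
 [546.5  62.8  90. ]
 [536.6 -91.3  90. ]
 [540.5 -29.2  90. ]] [544.34519115  32.13472211  90.        ] [538.54538869 -60.25006554  90.        ]
[[579.3   6.2 135. ]
 [583.6  54.5 135. ]] [[500.8 -80.3 135. ]
 [504.1 -30.7 135. ]]
```

>>> {"op": "apply_moves", "data": {
  "increments": [
    {"tx": 0.008,"ty": -0.009,"tz": -0.03,"rx": 0.0,"ry": 0.0,"rz": 0.0,"claw": 0.0},
    {"tx": 0.008,"ty": -0.009,"tz": -0.07,"rx": 0.0,"ry": 0.0,"rz": 0.0,"claw": 0.0},
    {"tx": 0.008,"ty": -0.009,"tz": -0.1,"rx": 0.0,"ry": 0.0,"rz": 0.0,"claw": 0.0},
    {"tx": 0.008,"ty": -0.009,"tz": -0.115,"rx": 0.0,"ry": 0.0,"rz": 0.0,"claw": 0.0},
    {"tx": 0.008,"ty": -0.009,"tz": -0.115,"rx": 0.0,"ry": 0.0,"rz": 0.0,"claw": 0.0}
  ]
}}

```text
clock: 2.25
eef_pos: [608.3, 27.6, 114.0]
tool_rot: [3.142, -0.005, 3.097]
force: [-0.6, 0.5, -0.5]
width: -0.3
```

>>> {"op": "apply_moves", "data": {
  "increments": [
    {"tx": -0.008,"ty": 0.0,"tz": 0.0,"rx": 0.0,"ry": 0.0,"rz": 0.0,"claw": 0.0},
    {"tx": -0.014,"ty": 0.0,"tz": 0.0,"rx": 0.0,"ry": 0.0,"rz": 0.0,"claw": 0.0},
    {"tx": -0.02,"ty": 0.0,"tz": 0.0,"rx": 0.0,"ry": 0.0,"rz": 0.0,"claw": 0.0},
    {"tx": -0.026,"ty": 0.0,"tz": 0.0,"rx": 0.0,"ry": 0.0,"rz": 0.0,"claw": 0.0},
    {"tx": -0.032,"ty": 0.0,"tz": 0.0,"rx": 0.0,"ry": 0.0,"rz": 0.0,"claw": 0.0},
    {"tx": -0.038,"ty": 0.0,"tz": 0.0,"rx": 0.0,"ry": 0.0,"rz": 0.0,"claw": 0.0},
    {"tx": -0.044,"ty": 0.0,"tz": 0.0,"rx": 0.0,"ry": 0.0,"rz": 0.0,"claw": 0.0},
    {"tx": -0.05,"ty": 0.0,"tz": 0.0,"rx": 0.0,"ry": 0.0,"rz": 0.0,"claw": 0.0},
    {"tx": -0.056,"ty": 0.0,"tz": 0.0,"rx": 0.0,"ry": 0.0,"rz": 0.0,"claw": 0.0},
    {"tx": -0.062,"ty": 0.0,"tz": 0.0,"rx": 0.0,"ry": 0.0,"rz": 0.0,"claw": 0.0},
    {"tx": -0.067,"ty": 0.0,"tz": 0.0,"rx": 0.0,"ry": 0.0,"rz": 0.0,"claw": 0.0},
    {"tx": -0.067,"ty": 0.0,"tz": 0.0,"rx": 0.0,"ry": 0.0,"rz": 0.0,"claw": 0.0}
  ]
}}

```text
clock: 3.45
eef_pos: [542.8, 25.8, 116.3]
tool_rot: [-3.141, -0.001, 3.095]
force: [0.2, -0.4, -0.7]
width: -0.1
```

>>> {"op": "apply_moves", "data": {
  "increments": [
    {"tx": 0.005,"ty": 0.0,"tz": 0.04,"rx": 0.0,"ry": 0.0,"rz": 0.0,"claw": 0.0},
    {"tx": 0.005,"ty": 0.0,"tz": 0.08,"rx": 0.0,"ry": 0.0,"rz": 0.0,"claw": 0.0},
    {"tx": 0.005,"ty": 0.0,"tz": 0.1,"rx": 0.0,"ry": 0.0,"rz": 0.0,"claw": 0.0},
    {"tx": -0.03,"ty": -0.035,"tz": 0.1,"rx": 0.0,"ry": 0.0,"rz": 0.0,"claw": 0.0},
    {"tx": -0.06,"ty": -0.07,"tz": 0.1,"rx": 0.0,"ry": 0.0,"rz": 0.0,"claw": 0.0},
    {"tx": -0.079,"ty": -0.084,"tz": 0.1,"rx": 0.0,"ry": 0.0,"rz": 0.0,"claw": 0.0},
    {"tx": -0.079,"ty": -0.084,"tz": 0.1,"rx": 0.0,"ry": 0.0,"rz": 0.0,"claw": 0.0},
    {"tx": -0.079,"ty": -0.084,"tz": 0.06,"rx": 0.0,"ry": 0.0,"rz": 0.0,"claw": 0.0},
    {"tx": -0.079,"ty": -0.084,"tz": 0.02,"rx": 0.0,"ry": 0.0,"rz": 0.0,"claw": 0.0},
    {"tx": -0.079,"ty": -0.084,"tz": 0.0,"rx": 0.0,"ry": 0.0,"rz": 0.0,"claw": 0.0},
    {"tx": -0.079,"ty": -0.084,"tz": 0.0,"rx": 0.0,"ry": 0.0,"rz": 0.0,"claw": 0.0}
  ]
}}

```text
clock: 4.55
eef_pos: [463.8, -57.2, 114.0]
tool_rot: [3.141, -0.005, 3.096]
force: [0.3, -1.0, -0.3]
width: 0.1
```

Run:
```python
from h import *
im=get_image("scene")[130:280,150:370,::-1]
cv2.imwrite("pics/s2.png",cv2.resize(im,None,fx=3,fy=3,interpolation=cv2.INTER_CUBIC)); print(read_state()["eef_pos"])
```

```text
[464.78466146 -57.39385793 115.44332482]
```

View pics/s2.png

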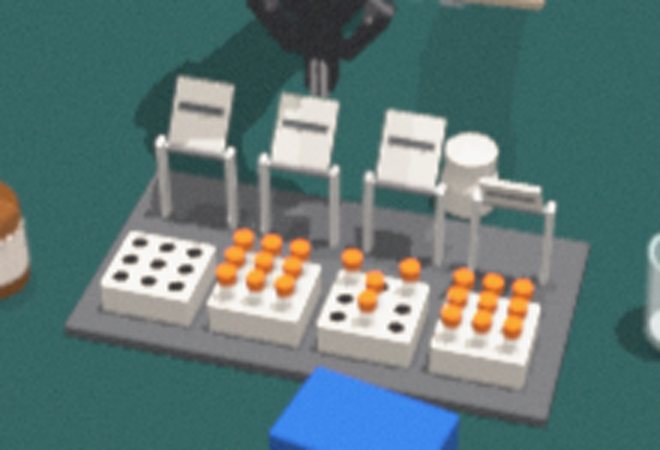

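Tag 2 now shows its bar (410,145), and the finger stands behind tag 3 (300,130). I push tag 3 over.

>>> {"op": "apply_moves", "data": {
  "increments": [
    {"tx": 0.01,"ty": 0.0,"tz": 0.0,"rx": 0.0,"ry": 0.0,"rz": 0.0,"claw": 0.0},
    {"tx": 0.017,"ty": 0.0,"tz": 0.0,"rx": 0.0,"ry": 0.0,"rz": 0.0,"claw": 0.0},
    {"tx": 0.023,"ty": 0.0,"tz": 0.0,"rx": 0.0,"ry": 0.0,"rz": 0.0,"claw": 0.0},
    {"tx": 0.029,"ty": 0.0,"tz": 0.0,"rx": 0.0,"ry": 0.0,"rz": 0.0,"claw": 0.0},
    {"tx": 0.035,"ty": 0.0,"tz": 0.0,"rx": 0.0,"ry": 0.0,"rz": 0.0,"claw": 0.0},
    {"tx": 0.041,"ty": 0.0,"tz": 0.0,"rx": 0.0,"ry": 0.0,"rz": 0.0,"claw": 0.0},
    {"tx": 0.047,"ty": 0.0,"tz": 0.0,"rx": 0.0,"ry": 0.0,"rz": 0.0,"claw": 0.0},
    {"tx": 0.053,"ty": 0.0,"tz": 0.0,"rx": 0.0,"ry": 0.0,"rz": 0.0,"claw": 0.0},
    {"tx": 0.059,"ty": -0.001,"tz": 0.0,"rx": 0.0,"ry": 0.0,"rz": 0.0,"claw": 0.0},
    {"tx": 0.065,"ty": -0.002,"tz": 0.0,"rx": 0.0,"ry": 0.0,"rz": 0.0,"claw": 0.0},
    {"tx": 0.071,"ty": -0.003,"tz": 0.0,"rx": 0.0,"ry": 0.0,"rz": 0.0,"claw": 0.0},
    {"tx": 0.075,"ty": -0.003,"tz": 0.0,"rx": 0.0,"ry": 0.0,"rz": 0.0,"claw": 0.0}
  ]
}}

```text
clock: 5.8
eef_pos: [540.4, -61.4, 116.3]
tool_rot: [-3.142, 0.0, 3.094]
force: [0.3, 0.3, -0.4]
width: -0.1
```

>>> {"op": "apply_moves", "data": {
  "increments": [
    {"tx": 0.0,"ty": 0.0,"tz": 0.0,"rx": 0.0,"ry": 0.0,"rz": 0.0,"claw": 0.0},
    {"tx": -0.008,"ty": 0.0,"tz": 0.02,"rx": 0.0,"ry": 0.0,"rz": 0.0,"claw": 0.0},
    {"tx": -0.008,"ty": 0.0,"tz": 0.06,"rx": 0.0,"ry": 0.0,"rz": 0.0,"claw": 0.0},
    {"tx": -0.008,"ty": 0.0,"tz": 0.1,"rx": 0.0,"ry": 0.0,"rz": 0.0,"claw": 0.0},
    {"tx": -0.04,"ty": 0.0,"tz": 0.13,"rx": 0.0,"ry": 0.0,"rz": 0.0,"claw": 0.0},
    {"tx": -0.08,"ty": 0.0,"tz": 0.15,"rx": 0.0,"ry": 0.0,"rz": 0.0,"claw": 0.0},
    {"tx": -0.1,"ty": 0.0,"tz": 0.16,"rx": 0.0,"ry": 0.0,"rz": 0.0,"claw": 0.0},
    {"tx": -0.1,"ty": 0.0,"tz": 0.16,"rx": 0.0,"ry": 0.0,"rz": 0.0,"claw": 0.0},
    {"tx": -0.1,"ty": 0.0,"tz": 0.16,"rx": 0.0,"ry": 0.0,"rz": 0.0,"claw": 0.0},
    {"tx": -0.1,"ty": 0.0,"tz": 0.16,"rx": 0.0,"ry": 0.0,"rz": 0.0,"claw": 0.0},
    {"tx": -0.1,"ty": 0.0,"tz": 0.16,"rx": 0.0,"ry": 0.0,"rz": 0.0,"claw": 0.0},
    {"tx": -0.1,"ty": 0.0,"tz": 0.16,"rx": 0.0,"ry": 0.0,"rz": 0.0,"claw": 0.0}
  ]
}}

```text
clock: 7.0
eef_pos: [440.1, -61.0, 275.6]
tool_rot: [3.141, -0.001, 3.095]
force: [0.4, -0.5, 0.2]
width: 0.3
```

>>> {"op": "apply_moves", "data": {
  "increments": [
    {"tx": 0.0,"ty": 0.0,"tz": 0.0,"rx": 0.0,"ry": 0.0,"rz": 0.0,"claw": 0.0},
    {"tx": 0.0,"ty": 0.0,"tz": 0.0,"rx": 0.0,"ry": 0.0,"rz": 0.0,"claw": 0.0},
    {"tx": 0.0,"ty": 0.0,"tz": 0.0,"rx": 0.0,"ry": 0.0,"rz": 0.0,"claw": 0.0},
    {"tx": 0.0,"ty": 0.0,"tz": 0.0,"rx": 0.0,"ry": 0.0,"rz": 0.0,"claw": 0.0},
    {"tx": 0.0,"ty": 0.0,"tz": 0.0,"rx": 0.0,"ry": 0.0,"rz": 0.0,"claw": 0.0},
    {"tx": 0.0,"ty": 0.0,"tz": 0.0,"rx": 0.0,"ry": 0.0,"rz": 0.0,"claw": 0.0},
    {"tx": 0.0,"ty": 0.0,"tz": 0.0,"rx": 0.0,"ry": 0.0,"rz": 0.0,"claw": 0.0},
    {"tx": 0.0,"ty": 0.0,"tz": 0.0,"rx": 0.0,"ry": 0.0,"rz": 0.0,"claw": 0.0},
    {"tx": 0.0,"ty": 0.0,"tz": 0.0,"rx": 0.0,"ry": 0.0,"rz": 0.0,"claw": 0.0},
    {"tx": 0.0,"ty": 0.0,"tz": 0.0,"rx": 0.0,"ry": 0.0,"rz": 0.0,"claw": 0.0}
  ]
}}

```text
clock: 8.0
eef_pos: [439.7, -61.1, 276.3]
tool_rot: [-3.142, 0.0, 3.094]
force: [0.4, -0.1, -0.1]
width: -0.1
```

Run:
```python
from h import *
a=get_image("wrist")[:,:,::-1]
im=get_image("scene")[130:310,130:410,::-1]
cv2.imwrite("pics/s3.png",cv2.resize(im,None,fx=2.5,fy=2.5,interpolation=cv2.INTER_CUBIC)); cv2.imwrite("pics/w3.png",a)
s=read_state();print(s["eef_pos"],s["force"],s["clock"])
```

```text
[439.71200886 -61.14975864 276.31270038] [ 0.0838297   0.33135017 -0.23089423] 8.1
```

View pics/s3.png

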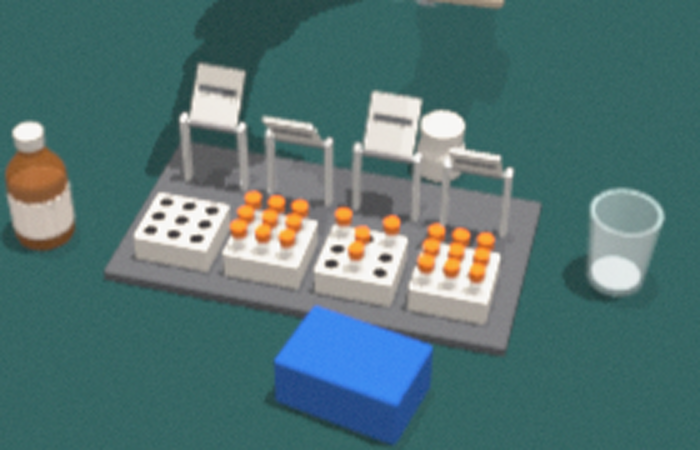

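View pics/w3.png

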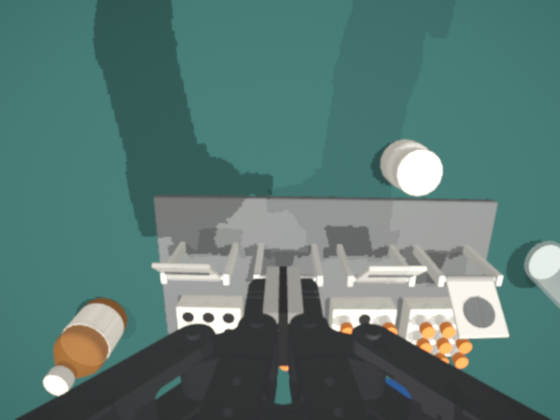

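The scene view shows both full racks' tags at (290,130) and (475,160) leaning towards their racks. The empty and part-filled racks' tags at (218,92) and (390,118) show the bar. The loose things look undisturbed and the arm is clear, so I hand in.

```bash
python3 -c "
from cell import *
print(finish_job())"
```

```text
the job is handed in; nothing more can be done
None
```

The job is handed in, and all four tags are set as asked. Two were wrong, and I pushed each over lightly with the closed fingertips: the part-filled rack's tag to bar up, and one full rack's tag to disc up. The other full rack and the empty rack were already right, so I left their tags alone.

- **Final pictures:** the scene view shows both full racks' tags leaning towards their racks, and the part-filled and empty racks' tags leaning towards the robot. The gripper hid the tag I had just pushed in the wrist view, so its final state rests on the scene view alone.
- **Contact and time:** force readings taken after each move stayed at or below about 1 N. The bottle, beaker, jar and box looked undisturbed. The robot was clear of everything at 8.1 s.
- **Disagreement:** the top and wrist cameras differed by about 5 mm sideways on the hinge positions. That is well within the 50 mm tag width, so I aimed between the two.

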